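# Sweep the decapping station clear and press its sleeve home

## Task

Pick up the short push brush and sweep all five bits of scrap (two seals, two stoppers, a snapped collar) off the deck of the decapping station into its trough, using only the brush on them, never the fingers. Then set the brush down on the table beside the station and press the brass sleeve into the socket until its shoulder sits flush on the block. Leave the other things on the table where they stand.

Things in the scene. Friction and masses are not known exactly. Their poses are not given: they have to be found in the camera images.
- station: Decapping station, fixed; place and yaw vary. Origin on the table under the middle of the edge between deck (y > 0) and trough (y < 0); own +y runs along the deck to its closed end, z up. A wall 6 mm thick, 46 mm high above the table, runs round all outer sides: inner faces at x = +-79 mm, y = 140 and y = -62 mm.
- deck_middle (a point): Middle of the flat steel deck (station x = 0, y = 70 mm), whose top is 34 mm above the table. Deck: y = 0 to 140 mm, x = -79 to 79; the edge at y = 0 is open and drops sheer into the trough. The square socket block, 42x42 mm, 24 mm high above the deck, stands against the middle of the closed end (x = -21 to 21, y = 98 to 140): a 58 mm wide lane is left on each side of it.
- trough_floor (a point): Middle of the trough's floor, 4 mm above the table (station x = 0, y = -31 mm); the trough is 158 mm in x and 62 mm in y inside.
- socket_mouth (a point): Centre of the mouth of the upright bore in the socket block's top, 58 mm above the table (station x = 0, y = 119 mm). Bore 26 mm across, mouth chamfered 2 mm. A friction plug 8 mm down in it yields downward under about 8 N and stays where pushed: the sleeve enters 8 mm freely, then must be pressed another 12 mm until its shoulder meets the block.
- sleeve: Brass reducing sleeve, 100 g, loose, standing upright on the table on its spigot. Origin at the centre of the spigot's lower end, z up; round about z. From below: spigot 24 mm across, z = 0 to 20 (chamfered foot); shoulder flange 36 mm across, z = 20 to 25; grip collar 28 mm across, z = 25 to 47 mm. Pressed home, its origin is 38 mm above the table.
- brush: Short push brush, 100 g, standing on its bristles on the table. Origin at the centre of the bristles' underside; own z up. Bristle block (stiff, black) 30 mm in x, 50 mm in y, 30 mm high; wooden head on it 32x52 mm, z = 29 to 45. A straight wooden handle, 18x18 mm and 85 mm long, slopes from the head backward and up along own -x (24 degrees above level). The long faces look along own x.
- brush_grip (a point): Middle of the brush handle, 44 mm behind (own -x) and 60 mm above the brush's origin; the handle is 18 mm thick across own y and can be gripped there from above.
- seal_1: Spent scrap lying loose on the deck at the start, 12 g; origin at the centre of its underside (as built). Used aluminium vial seal, a disc 22 mm across and 10 mm high.
- seal_2: Spent scrap lying loose on the deck at the start, 12 g; origin at the centre of its underside (as built). Used aluminium vial seal, a disc 22 mm across and 10 mm high.
- stopper_1: Spent scrap lying loose on the deck at the start, 12 g; origin at the centre of its underside (as built). Used grey rubber vial stopper, round, 23 mm across at the foot and 18 mm at the top, 14 mm high.
- stopper_2: Spent scrap lying loose on the deck at the start, 12 g; origin at the centre of its underside (as built). Used grey rubber vial stopper, round, 23 mm across at the foot and 18 mm at the top, 14 mm high.
- collar_bit: Spent scrap lying loose on the deck at the start, 12 g; origin at the centre of its underside (as built). Snapped white plastic collar, 24x18 mm, 10 mm high, with a raised end to 15 mm.
- vial_green_label: Bystander: a small brown vial with a green label, 24 mm across, 50 mm high; origin at the centre of its underside.
- plastic_ampoule: Bystander: a small white plastic ampoule, 14x19 mm, 53 mm high; origin at the centre of its underside.
- vial_clear: Bystander: a clear vial, 30 mm across, 62 mm high; origin at the centre of its underside.
- tape_roll_2: Bystander: a roll of surgical tape standing on end, 46 mm across, 51 mm high; origin at the centre of its underside.
- tablet_box_2: Bystander: a medicine carton lying flat, 56x86 mm (own x, y), 36 mm high; origin at the centre of its underside.
- vial_blue_cap: Bystander: a brown vial with a blue cap, 32 mm across, 66 mm high; origin at the centre of its underside.
There are look-alikes about, which are no part of the job. What is shaped like the sleeve but turquoise is not meant.

How it is judged:
On the way, in this order (a step that is already met when the one before it is completed fails the run):
1. the brush is brought down onto the station (x of brush in the frame of station between -0.079 and 0.079 m and y of brush in the frame of station between -0.06 and 0.14 m and z of brush in the frame of station below 0.05 m), for 0.1 s.
2. all five bits of scrap lie in the trough (y of seal_1 in the frame of station between -0.064 and 0 m and x of seal_1 in the frame of station between -0.081 and 0.081 m and z of each of seal_1, seal_2, stopper_1, stopper_2, collar_bit in the frame of station below 0.034 m and y of seal_2 in the frame of station between -0.064 and 0 m and x of seal_2 in the frame of station between -0.081 and 0.081 m and y of stopper_1 in the frame of station between -0.064 and 0 m and x of stopper_1 in the frame of station between -0.081 and 0.081 m and y of stopper_2 in the frame of station between -0.064 and 0 m and x of stopper_2 in the frame of station between -0.081 and 0.081 m and y of collar_bit in the frame of station between -0.064 and 0 m and x of collar_bit in the frame of station between -0.081 and 0.081 m), for 0.2 s.
3. the brush stands or lies on the table, off the station (height (world z) of brush between -0.01 and 0.06 m and (x of brush in the frame of station above 0.1 m or x of brush in the frame of station below -0.1 m or y of brush in the frame of station above 0.16 m or y of brush in the frame of station below -0.083 m) and linear speed of brush below 0.02 m/s and contact force between the fingers and brush below 0.1 N), for 0.1 s.
4. the sleeve is pressed home in the socket (z of sleeve in the frame of station below 0.0402 m and horizontal distance between sleeve and socket_mouth below 0.004 m and angle between sleeve's own z axis and vertical below 0.08 rad), for 0.2 s.
At the end, for the whole second after the job is handed in: All five bits of scrap lie in the trough (origin between its walls and below deck level); the sleeve stands upright in the socket with its shoulder on the block (within about 2 mm); the brush is on the table off the station; all released and at rest (all of step 2 and all of step 4 and height (world z) of brush between -0.01 and 0.06 m and (x of brush in the frame of station above 0.1 m or x of brush in the frame of station below -0.1 m or y of brush in the frame of station above 0.16 m or y of brush in the frame of station below -0.083 m) and linear speed of each of seal_1, seal_2, stopper_1, stopper_2, collar_bit, sleeve, brush below 0.02 m/s); the robot touches nothing.
It fails at once if the gripper or arm touches a bit of scrap (contact force between any of the fingers, the arm and seal_1 above 0.5 N or contact force between any of the fingers, the arm and seal_2 above 0.5 N or contact force between any of the fingers, the arm and stopper_1 above 0.5 N or contact force between any of the fingers, the arm and stopper_2 above 0.5 N or contact force between any of the fingers, the arm and collar_bit above 0.5 N).
It fails at once if a bystander is shifted by more than 25 mm (distance of any of vial_green_label, plastic_ampoule, vial_clear, tape_roll_2, tablet_box_2, vial_blue_cap from where it was at the start of the episode above 0.025 m).
It also fails if it takes over 61 s, if anything falls off the work surface, if the arm or the gripper's body presses on something with over 40 N, if the wrist force passes 120 N, or if a joint passes its speed limit or range.

## Robot

A 7-joint arm with a two-finger parallel gripper is mounted at the origin on a cart in front of the work surface, level with it; the furniture and walls round the work are solid. World frame = base frame: x ahead of the robot, y to its left, z up, the work surface at z = 0. Lengths are in m, angles in rad, forces in N, time in s.
With the tool pointing down it reaches from about 0.4 to 0.85 m from the base axis. Payload 10.4 kg.
Tool frame: the origin (TCP) lies at the very end of the fingers, on their centre line; the grasp point (between the pads) lies 19 mm behind it; z points along the fingers, y is the line along which they close (so a half turn about z gives the same grasp; the last joint's range is limited). The gripper opens to 85 mm and grips with 20 to 120 N. Pads are 22 mm wide; open, the fingers measure 114 mm over their backs; the gripper's body (76 mm by 85 mm) begins 54 mm behind the grasp point. The pads swing forward as they close: fully open they stand 13 mm farther back than shut.
Start: joints at [1.115, 0.332, -0.065, 1.46, 0.022, 1.35, -0.088], TCP at [0.262, -0.567, 0.231] pointing down, gripper open.
Joint ranges: [-2.6, 2.6], [-0.5, 2.12], [-1.47, 1.34], [0.16, 2.42], [-1.27, 4.41], [0.06, 2.06], [-2.6, 2.6]. Speed limits (rad/s): [2.22, 2.22, 2.79, 2.79, 3.14, 3.14, 3.14].

## Interface

Orientations are given as a unit quaternion [x, y, z, w].
In Python, from workcell import manip, optics gives the robot as it stands.
- The arm moves only by the tool jog_arm, never from a script. Its arguments are lists of equal length, an entry for each row: "dr": the turn, a rotation vector about the tool's x, y, z normalised to -1 to 1, where 1 is 4 degrees, a list of three; "translation": the shift along the tool's x, y, z normalised to -1 to 1, where 1 is 0.025 m, a list of three; "jaw": the opening, from 0 (shut) to 1 (fully open). A call has 1 to 10 rows; each row shifts and turns the commanded pose from where the row before left it, along the tool's axes as they then stand; what a row does not reach is not made up. A row lasts 1/10 s, in which the tool goes at most 50 mm and 8.59 degrees, less where a joint would pass 70% of its speed; a pose out of reach is approached as far as the arm can. A call with a number of a shift or a turn outside -1 to 1 is refused whole. A call with a gripper value outside its range is refused whole. The fingers move at their own pace and stop on an object; "squeeze" is the grip in N (left out, the last holds). Time passes only in rows, so rows that do not move let the fingers close. It gives the time, the measured TCP pose, the force, the opening and the grip force at its end, in the units of the state.
- manip.get_obs(): the state, without advancing time (a new reading comes with each control period).
- optics.camera(name): name is "scene" or "top" or "wrist"; returns a dict with "color" (400x640x3 uint8, red, green, blue), "mtx" (3x3 intrinsics, pixels), "k1" (the pictures are not rectified: a ray, as slopes to the right and down, at radius r is drawn at 1 + k1 r^2 times it, then the intrinsics apply), "R" (3x3) and "t" (3): a world point X has camera coordinates R X + t. Camera axes: x right, y down, z forward; pixel columns grow to the right and rows downward; lengths in m; the calibration is good to about 2 mm. A picture is of the moment at which its call begins. There is no depth.
- manip.hand_in(): hands the job in; it is judged then, once.
The state is a dict: "clock": time; "joint_pos": joint angles; "joint_velocities": joint speeds; "tau": joint torques, N m; "position": TCP position; "ee_rot": TCP orientation; "ft_force": force on the tool from outside, world axes, zero at the start; "torque": the same for the moment, N m; "grip_width": opening from 0.0 (shut) to 1.0 (fully open); "grasp_force": force on a finger pad.
Only numpy, scipy, OpenCV 4.12 (cv2) and the standard library are available. Lean on these libraries where they do the work, as an engineer would, in place of code of your own. Each camera call takes 0.05 s, during which the arm holds its last target. There are 200 camera calls.

## Working session

There is one attempt and no reset: what is moved stays moved. The work goes in short steps, Python scripts to look and compute and a tool call to move; the robot and the scene stay as the last step left them, time stands still between calls to the robot, and variables do not carry over. Pictures are saved under pics/ and viewed, at most 10 in all, crops included, and the job is handed in when it is done.

Besides the shell and the picture viewer there is one more tool, called after "Emit:" as a command line: name --argument value ..., lists and objects as JSON in quotes. jog_arm: Moves the arm, as the interface text tells. Scaled input: -1 to 1 covers 0.025 m each way for a shift and 4 degrees each way for a turn. Its arguments: {"type":"object","properties":{"dr":{"type":"array","items":{"type":"array","items":{"type":"number"}}},"translation":{"type":"array","items":{"type":"array","items":{"type":"number"}}},"jaw":{"type":"array","items":{"type":"number"}},"squeeze":{"type":"number"}},"required":["dr","translation","jaw"]}

```bash
mkdir -p pics
cat > h.py <<'E'
import numpy as np, cv2
from workcell import manip, optics
from scipy.spatial.transform import Rotation as Ro
def grab(n):
    c=optics.camera(n); np.savez('/tmp/'+n+'.npz',**{k:np.array(v) for k,v in c.items()}); return c
def load(n): return dict(np.load('/tmp/'+n+'.npz'))
def ray(c,u,v):
    K=c['mtx'];k=float(c['k1'])
    d=np.array([(u-K[0,2])/K[0,0],(v-K[1,2])/K[1,1]]);s=d.copy()
    for _ in range(20): s=d/(1+k*(s@s))
    R=c['R'];o=-R.T@c['t'];return o,R.T@np.array([s[0],s[1],1.])
def onz(c,u,v,z):
    o,d=ray(c,u,v);return o+d*(z-o[2])/d[2]
def proj(c,X):
    p=c['R']@np.array(X)+c['t'];s=p[:2]/p[2];s=s*(1+float(c['k1'])*(s@s))
    return c['mtx'][:2,:2]@s+c['mtx'][:2,2]
E
python3 - <<'E'
from h import *
for n in('top','scene'):
    c=grab(n);cv2.imwrite(f'pics/{n}0.png',c['color'][:,:,::-1]);print(n,c['mtx'].round(1).tolist(),c['k1'],(-np.array(c['R']).T@c['t']).round(3))
print(manip.get_obs())
E
```

```text
top [[362.1, 0.0, 316.3], [0.0, 362.1, 202.6], [0.0, 0.0, 1.0]] -0.024991024449733397 [0.362 0.223 1.073]
scene [[381.3, 0.0, 317.0], [0.0, 381.3, 195.5], [0.0, 0.0, 1.0]] -0.013723113302478806 [0.204 0.718 0.705]
{'clock': 0.1, 'joint_pos': array([ 1.11536868,  0.33281837, -0.06470165,  1.46087124,  0.02160413,
        1.3498725 , -0.08849635]), 'joint_velocities': array([-1.57792635e-03, -1.95956216e-03,  3.99647645e-05, -4.82807656e-03,
        3.56286103e-04,  4.90836018e-04,  7.86441721e-04]), 'tau': array([ 1.33219306e-03, -6.26746058e+01,  4.90985450e-02, -3.92432392e+01,
        1.63779734e-02,  6.89036620e-03, -2.37804238e-05]), 'position': array([ 0.26200695, -0.56706317,  0.23058279]), 'ee_rot': array([ 9.76670833e-01,  2.14740957e-01, -1.66044836e-04, -6.14911910e-04]), 'ft_force': array([ 0.09401269, -0.06594668,  1.16563597]), 'torque': array([0.04297257, 0.05335156, 0.00360123]), 'grasp_force': 0.0, 'grip_width': 0.9985054690157442}
```

View pics/top0.png

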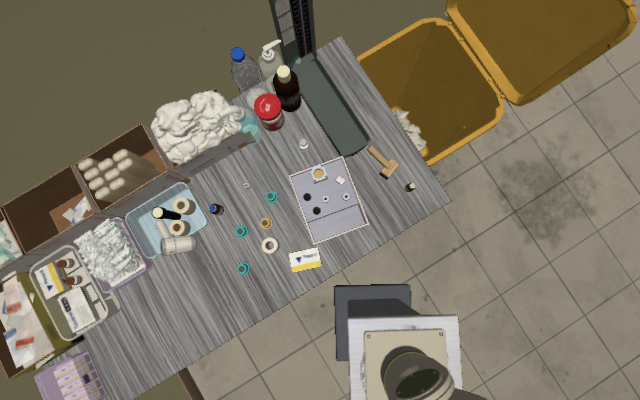

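View pics/scene0.png

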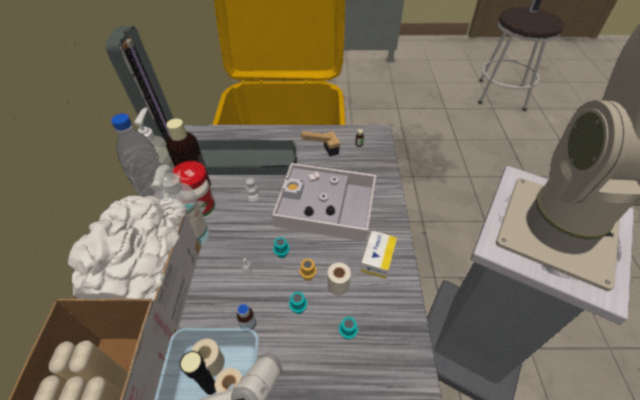

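The top view shows the station around (328,200), with scrap at about (307,197), (317,210), (325,198), (340,181) and (346,197). The brush is at (385,163) and the brass sleeve at (265,223). The scene view agrees. Next I'll enlarge both crops.

Run:
```python
from h import *
t=load('top')['color'][130:280,225:425,::-1];s=load('scene')['color'][120:290,235:405,::-1]
a=cv2.resize(t,None,fx=4,fy=4,interpolation=cv2.INTER_CUBIC);cv2.imwrite('pics/t1.png',a)
cv2.imwrite('pics/s1.png',cv2.resize(s,None,fx=3.5,fy=3.5,interpolation=cv2.INTER_CUBIC))
```

```text
(no output)
```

View pics/t1.png

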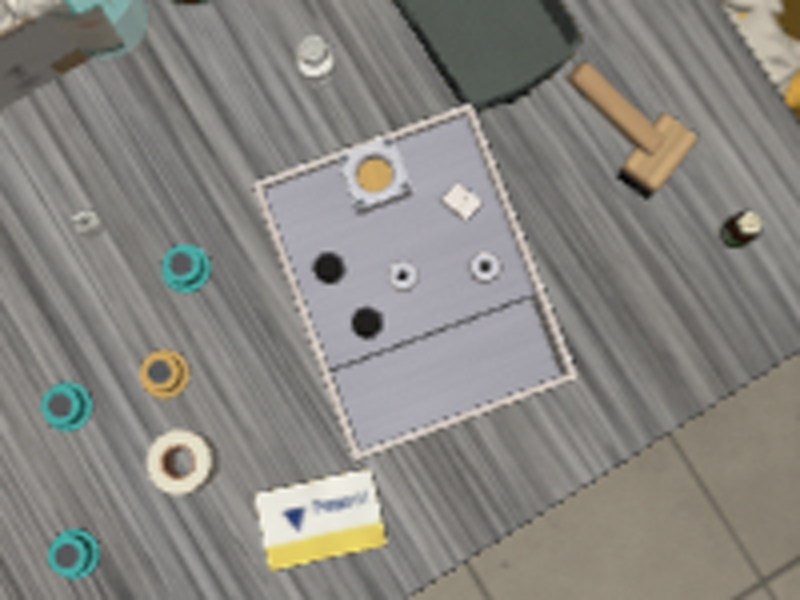

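View pics/s1.png

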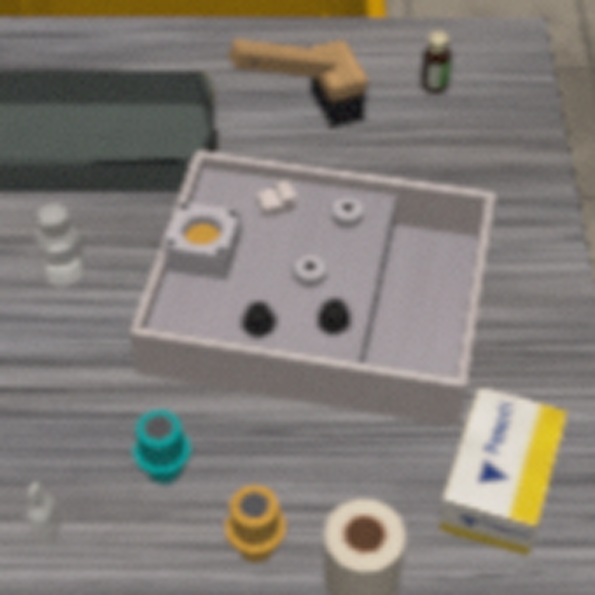

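The top crop shows the station's wall corners at (256,183), (470,106), (575,377) and (357,458). Sleeve top is at about (160,372). The brush head is at about (658,152) with its handle end near (583,73). The scrap is clear in both crops.

Run:
```python
from h import *
T=load('top');S=load('scene')
ft=lambda x,y:(225+x/4-.4,130+y/4-.4)
fs=lambda x,y:(235+x/3.5-.4,120+y/3.5-.4)
P=lambda x,y,z:onz(T,*ft(x,y),z)
Q=lambda x,y,z:onz(S,*fs(x,y),z)
def tri(a,b):
    o1,d1=ray(T,*ft(*a));o2,d2=ray(S,*fs(*b));A=np.stack([d1,-d2],1);k=np.linalg.lstsq(A,o2-o1,rcond=None)[0]
    p,q=o1+d1*k[0],o2+d2*k[1];return (p+q)/2,np.linalg.norm(p-q)
loc=np.array([[-85,146],[85,146],[85,-68],[-85,-68]])/1e3
def fit(W):
    W=np.array(W)[:,:2];a=loc-loc.mean(0);b=W-W.mean(0)
    th=np.arctan2((a[:,0]*b[:,1]-a[:,1]*b[:,0]).sum(),(a*b).sum());R=np.array([[np.cos(th),-np.sin(th)],[np.sin(th),np.cos(th)]])
    o=W.mean(0)-R@loc.mean(0);print('fit',o.round(4),np.degrees(th).round(2),(W-(loc@R.T+o)).round(4).tolist());return o,R,th
o1=fit([P(*p,.046) for p in[(256,183),(470,106),(575,377),(357,458)]])
# scene crop: TL=closed end at x-: order -x closed, +x closed, +x trough, -x trough
o2=fit([Q(*p,.046) for p in[(135,333),(199,153),(495,192),(468,383)]])
o,R,th=o1
st=lambda p:R.T@(p[:2]-o)
for n,a,b,z in[('collar',(462,201),(277,198),.010),('seal2',(485,266),(348,210),.01),('seal1',(403,276),(310,268),.01),('stopA',(329,267),(259,317),.012),('stopB',(367,322),(334,315),.012),('socket',(376,174),(203,233),.058),
  ('sleeveTop',(160,372),(256,503),.047),('vgreen',(750,220),(439,40),.05),('ampmaybe',(83,216),(42,490),.02),('vclear',(314,48),(52,215),.062),('tape',(180,461),(365,533),.051)]:
    p,q=P(*a,z),Q(*b,z);print(n,p[:2].round(4),q[:2].round(4),'st',st(p).round(4),st(q).round(4),tri(a,b)[0].round(3))
for n,p,z in[('hd1',(670,112),.045),('hd2',(697,140),.045),('hd3',(655,192),.045),('hd4',(622,165),.045),('hend',(575,75),.1)]:
    w=P(*p,z);print(n,w[:2].round(4),st(w).round(4))
print('tape box',[P(*p,.036)[:2].round(3).tolist() for p in[(257,493),(370,470),(387,545),(270,570)]])
# masks for sleeve
hs=cv2.cvtColor(T['color'],cv2.COLOR_RGB2HSV);sub=hs[210:235,255:278];m=(sub[...,0]>10)&(sub[...,0]<25)&(sub[...,1]>100)
v,u=np.nonzero(m);print('sleeve mask',u.mean()+255,v.mean()+210,len(u),onz(T,u.mean()+255,v.mean()+210,.03))
```

```text
fit [0.4543 0.1908] -71.39 [[-0.0007, -0.0029], [-0.0032, 0.0019], [0.0011, 0.0031], [0.0028, -0.0021]]
fit [0.4523 0.193 ] -70.78 [[-0.001, -0.0021], [-0.0026, 0.0012], [0.001, 0.0023], [0.0027, -0.0014]]
collar [0.5535 0.1651] [0.5631 0.1428] st [0.056  0.0857] [0.0802 0.0877] [0.548 0.167 0.039]
seal2 [0.5042 0.1498] [0.5126 0.1277] st [0.0547 0.0342] [0.0784 0.035 ] [0.5   0.152 0.038]
seal1 [0.4986 0.2107] [0.5085 0.1894] st [-0.0048  0.0483] [0.0186 0.0509] [0.495 0.211 0.039]
stopA [0.5067 0.2652] [0.5154 0.2458] st [-0.0538  0.0734] [-0.0326  0.0755] [0.503 0.264 0.039]
stopB [0.465  0.2383] [0.4728 0.2192] st [-0.0416  0.0252] [-0.021   0.0266] [0.463 0.238 0.038]
socket [0.5663 0.2282] [0.5641 0.2346] st [0.0003 0.118 ] [-0.0065  0.118 ] [0.568 0.228 0.05 ]
sleeveTop [0.4303 0.386 ] [0.4302 0.3868] st [-0.1927  0.0395] [-0.1935  0.0397] [0.43  0.386 0.046]
vgreen [ 0.5262 -0.0376] [ 0.5215 -0.0312] st [ 0.2394 -0.0048] [ 0.2318 -0.0072] [ 0.526 -0.04   0.042]
ampmaybe [0.5493 0.4461] [0.5548 0.4299] st [-0.2117  0.1715] [-0.1946  0.1715] [0.544 0.44  0.044]
vclear [0.6589 0.27  ] [0.6581 0.2741] st [-0.0098  0.2192] [-0.0139  0.2197] [0.661 0.271 0.057]
tape [0.3669 0.372 ] [0.3665 0.3748] st [-0.1996 -0.025 ] [-0.2024 -0.0245] [0.367 0.373 0.047]
hd1 [0.6079 0.0141] [0.2164 0.0891]
hd2 [ 0.5866 -0.0042] [0.227  0.0631]
hd3 [0.5494 0.0281] [0.1846 0.0382]
hd4 [0.5699 0.0508] [0.1696 0.0648]
hend [0.6228 0.0891] [0.1501 0.1272]
tape box [[0.343, 0.32], [0.357, 0.239], [0.304, 0.228], [0.289, 0.311]]
sleeve mask 266.15384615384613 223.16666666666666 78 [0.42963338 0.3841805  0.03      ]
```

Emit:
jog_arm --dr '[[0, 0, 0], [0, 0, 0], [0, 0, 0], [0, 0, 0], [0, 0, 0], [0, 0, 0], [0, 0, 0], [0, 0, 0], [0, 0, 0], [0, 0, 0]]' --translation '[[0.96, -0.7, 0], [0.96, -0.7, 0], [0.96, -0.7, 0], [0.96, -0.7, 0], [0.96, -0.7, 0], [0.96, -0.7, 0], [0.96, -0.7, 0], [0.96, -0.7, 0], [0.96, -0.7, 0], [0.96, -0.7, 0]]' --jaw '[1, 1, 1, 1, 1, 1, 1, 1, 1, 1]'

```text
clock: 1.1
position: [0.4069, -0.3066, 0.2311]
ee_rot: [0.977, 0.215, -0.0, -0.0]
ft_force: [-0.2, -0.5, -0.6]
grip_width: 0.998
grasp_force: 0.0
```

Emit:
jog_arm --dr '[[0, 0, 0], [0, 0, 0], [0, 0, 0], [0, 0, 0], [0, 0, 0], [0, 0, 0], [0, 0, 0], [0, 0, 0], [0, 0, 0], [0, 0, 0]]' --translation '[[0.96, -0.7, 0], [0.96, -0.7, 0], [0.96, -0.7, 0], [0.96, -0.7, 0], [0.96, -0.7, 0], [0.96, -0.7, 0], [0.96, -0.7, 0], [0.96, -0.7, 0], [0.96, -0.7, 0], [0.96, -0.7, 0]]' --jaw '[1, 1, 1, 1, 1, 1, 1, 1, 1, 1]'

```text
clock: 2.1
position: [0.5513, -0.0473, 0.231]
ee_rot: [0.977, 0.215, -0.0, -0.0]
ft_force: [1.3, -0.5, 0.2]
grip_width: 0.995
grasp_force: 0.0
```

Emit:
jog_arm --dr '[[0, 0, -0.8], [0, 0, -0.8], [0, 0, -0.8], [0, 0, -0.8], [0, 0, -0.8], [0, 0, -0.8], [0, 0, -0.8], [0, 0, -0.7], [0, 0, 0], [0, 0, 0]]' --translation '[[0, 0, 0], [0, 0, 0], [0, 0, 0], [0, 0, 0], [0, 0, 0], [0, 0, 0], [0, 0, 0], [0, 0, 0], [0, 0, 0], [0, 0, 0]]' --jaw '[1, 1, 1, 1, 1, 1, 1, 1, 1, 1]'

```text
clock: 3.1
position: [0.551, -0.0484, 0.2311]
ee_rot: [0.907, 0.422, -0.0, -0.0]
ft_force: [-0.6, -0.9, -0.3]
grip_width: 0.997
grasp_force: 0.0
```

Run:
```python
from h import *
c=grab('wrist');im=c['color'][:,:,::-1].copy()
cv2.imwrite('pics/w1.png',im)
for n,X in[('org',(.5785,.0222,.045)),('grip',(.607,.056,.06)),('end',(.628,.086,.08))]: print(n,proj(c,X).round(1))
```

```text
org [296.4 106.1]
grip [294.2  54.6]
end [287.2   1.8]
```

View pics/w1.png

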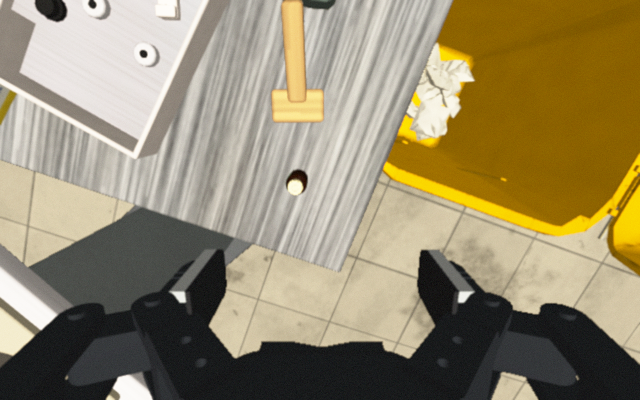

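The wrist view has the brush head at (298,105) with its long edge level, so the yaw is right. The handle runs up through (295,54), within 2 px of the prediction. The green-label vial stands at (297,183), clear of the path.

Emit:
jog_arm --dr '[[0, 0, 0], [0, 0, 0], [0, 0, 0], [0, 0, 0], [0, 0, 0], [0, 0, 0], [0, 0, 0], [0, 0, 0], [0, 0, 0], [0, 0, 0]]' --translation '[[0.93, -0.19, 0], [0.93, -0.19, 0], [0.93, -0.19, 0], [0.93, -0.19, 0], [0.92, -0.19, 0], [0, 0, 0.95], [0, 0, 0.95], [0, 0, 0.95], [0, 0, 0.95], [0, 0, 0.95]]' --jaw '[1, 1, 1, 1, 1, 0.8, 0.8, 0.8, 0.8, 0.8]'

```text
clock: 4.15
position: [0.6074, 0.0557, 0.1115]
ee_rot: [0.907, 0.422, -0.0, 0.0]
ft_force: [0.5, -0.1, 0.6]
grip_width: 0.8
grasp_force: 0.0
```

Emit:
jog_arm --dr '[[0, 0, 0], [0, 0, 0], [0, 0, 0], [0, 0, 0], [0, 0, 0], [0, 0, 0], [0, 0, 0], [0, 0, 0], [0, 0, 0], [0, 0, 0]]' --translation '[[0, 0, 0.95], [0, 0, 0.95], [0, 0, 0.95], [0, 0, 0], [0, 0, 0], [0, 0, 0], [0, 0, 0], [0, 0, 0], [0, 0, 0], [0, 0, 0]]' --jaw '[0.8, 0.8, 0.8, 0.5, 0.3, 0, 0, 0, 0, 0]' --squeeze 70

```text
clock: 5.15
position: [0.6086, 0.0561, 0.043]
ee_rot: [0.906, 0.423, 0.001, 0.0]
ft_force: [0.4, 0.6, 7.0]
grip_width: 0.194
grasp_force: 68.5
```

Emit:
jog_arm --dr '[[0, 0, 0], [0, 0, 0], [0, 0, 0.97], [0, 0, 0.97], [0, 0, 0.97], [0, 0, 0.97], [0, 0, 0.97], [0, 0, 0.97], [0, 0, 0.97], [0, 0, 0.97]]' --translation '[[0, 0, -0.84], [0, 0, -0.84], [0, 0, -0.84], [0, 0, -0.84], [0, 0, -0.84], [0, 0, 0], [0, 0, 0], [0, 0, 0], [0, 0, 0], [0, 0, 0]]' --jaw '[0, 0, 0, 0, 0, 0, 0, 0, 0, 0]'

```text
clock: 6.15
position: [0.6074, 0.0558, 0.1467]
ee_rot: [0.987, 0.163, 0.0, 0.0]
ft_force: [0.2, 0.3, -1.9]
grip_width: 0.198
grasp_force: 68.6
```

Emit:
jog_arm --dr '[[0, 0, 0], [0, 0, 0], [0, 0, 0], [0, 0, 0], [0, 0, 0], [0, 0, 0], [0, 0, 0], [0, 0, 0]]' --translation '[[0.41, -0.86, 0], [0.41, -0.86, 0], [0.41, -0.86, 0], [0.41, -0.86, 0], [0.41, -0.86, 0], [0.41, -0.86, 0], [0, 0, 0], [0, 0, 0]]' --jaw '[0, 0, 0, 0, 0, 0, 0, 0]'

```text
clock: 6.95
position: [0.6236, 0.198, 0.1464]
ee_rot: [0.986, 0.165, 0.0, 0.0]
ft_force: [-1.0, 0.1, -1.6]
grip_width: 0.194
grasp_force: 68.6
```

```bash
cat >> h.py <<'E'
O=np.array([.4533,.1920]);TH=np.radians(-71.1)
RS=np.array([[np.cos(TH),-np.sin(TH)],[np.sin(TH),np.cos(TH)]])
def st(p): return RS.T@(np.array(p)[:2]-O)
def wd(x,y,z=0): return np.r_[RS@[x,y]+O,z]
E
python3 - <<'E'
from h import *
ob=manip.get_obs();print(ob['position'].round(4),ob['ee_rot'].round(3),ob['grip_width'],st(ob['position']).round(4))
s=grab('scene');w=grab('wrist')
a=cv2.resize(s['color'][90:260,235:435,::-1],None,fx=4,fy=4,interpolation=cv2.INTER_CUBIC)[:600]
cv2.imwrite('pics/s2.png',cv2.resize(np.hstack([cv2.resize(a,(400,300)),cv2.resize(w['color'][:,:,::-1],(400,300))]),None,fx=1,fy=1))
E
```

```text
[0.6236 0.198  0.1464] [0.986 0.165 0.    0.   ] 0.19435390991794851 [0.0495 0.1631]
```

View pics/s2.png

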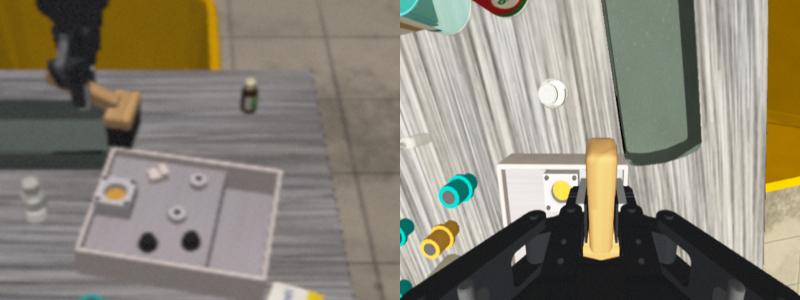

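The scene view shows the brush held level above the far right of the station. In the wrist panel the handle (600,200) is centred between the pads and runs parallel to the station sides. The socket is at full-frame (259,253), and I'll use it to check the station pose and the tray height.

Run:
```python
from h import *
T=load('top');w=load('wrist')
hs=cv2.cvtColor(w['color'],cv2.COLOR_RGB2HSV);m=(hs[...,0]>15)&(hs[...,0]<35)&(hs[...,1]>120)
m[:225]=0;m[275:]=0;m[:,:235]=0;m[:,285:]=0
v,u=np.nonzero(m);print('plug px',u.mean(),v.mean(),len(u),'pred z50',proj(w,wd(0,.119,.05)).round(1))
p=onz(w,u.mean(),v.mean(),.05);print(p.round(4),st(p).round(4))
for n in('wrist',):
  for z in(.03,.05,.07): print('tray',z,[st(onz(w,*q,z)).round(3).tolist() for q in[(355,205),(392,217),(478,200)]],[st(onz(T,225+x/4,130+y/4,z)).round(3).tolist() for x,y in[(470,95),(482,106),(580,45)]])
print('wall corner pred',proj(w,wd(-.085,.146,.046)))
```

```text
plug px 258.3747779751332 253.6891651865009 563 pred z50 [257.8 254.1]
[0.5664 0.2302 0.05  ] [0.0005 0.1194]
tray 0.03 [[0.079, 0.154], [0.111, 0.144], [0.182, 0.159]] [[0.09, 0.153], [0.096, 0.143], [0.18, 0.16]]
tray 0.05 [[0.077, 0.16], [0.106, 0.15], [0.172, 0.164]] [[0.087, 0.149], [0.093, 0.138], [0.175, 0.155]]
tray 0.07 [[0.075, 0.166], [0.102, 0.157], [0.161, 0.17]] [[0.085, 0.145], [0.09, 0.134], [0.171, 0.151]]
wall corner pred [150.25662395 220.62528494]
```

Emit:
jog_arm --dr '[[0, 0, 0], [0, 0, 0], [0, 0, 0], [0, 0, 0], [0, 0, 0], [0, 0, 0]]' --translation '[[0, 0, 0.7], [0, 0, 0.7], [0, 0, 0.7], [0, 0, 0.6], [0, 0, 0], [0, 0, 0]]' --jaw '[0, 0, 0, 0, 0, 0]'

```text
clock: 7.65
position: [0.6237, 0.1973, 0.0784]
ee_rot: [0.986, 0.164, -0.0, 0.0]
ft_force: [0.4, -0.4, -1.4]
grip_width: 0.198
grasp_force: 69.3
```

Run:
```python
from h import *
s=grab('scene')
cv2.imwrite('pics/s3.png',cv2.resize(s['color'][120:250,255:395,::-1],None,fx=4,fy=4,interpolation=cv2.INTER_CUBIC))
```

```text
(no output)
```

View pics/s3.png

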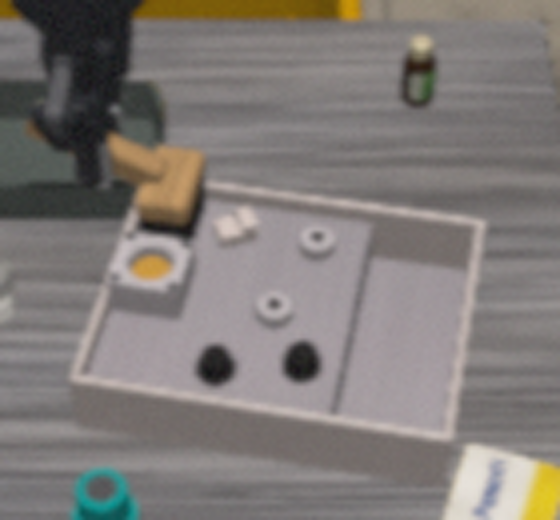

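The brush stands in the right lane just behind the collar bit, with clearance all round. I'll sweep from here.

Emit:
jog_arm --dr '[[0, 0, 0], [0, 0, 0], [0, 0, 0], [0, 0, 0], [0, 0, 0], [0, 0, 0], [0, 0, 0], [0, 0, 0], [0, 0, 0], [0, 0, 0]]' --translation '[[-0.5, 0, 0], [-0.5, 0, 0], [-0.5, 0, 0], [-0.5, 0, 0], [-0.5, 0, 0], [-0.5, 0, 0], [-0.5, 0, 0], [-0.5, 0, 0], [-0.5, 0, 0], [-0.5, 0, 0]]' --jaw '[0, 0, 0, 0, 0, 0, 0, 0, 0, 0]'

```text
clock: 8.7
position: [0.5052, 0.1569, 0.0791]
ee_rot: [0.986, 0.165, 0.0, 0.0]
ft_force: [0.3, -0.1, -0.8]
grip_width: 0.194
grasp_force: 69.3
```

Run:
```python
from h import *
s=grab('scene');print(st(manip.get_obs()['position']))
cv2.imwrite('pics/s4.png',cv2.resize(s['color'][120:250,255:395,::-1],None,fx=4,fy=4,interpolation=cv2.INTER_CUBIC))
```

```text
[0.04995235 0.03602669]
```

View pics/s4.png

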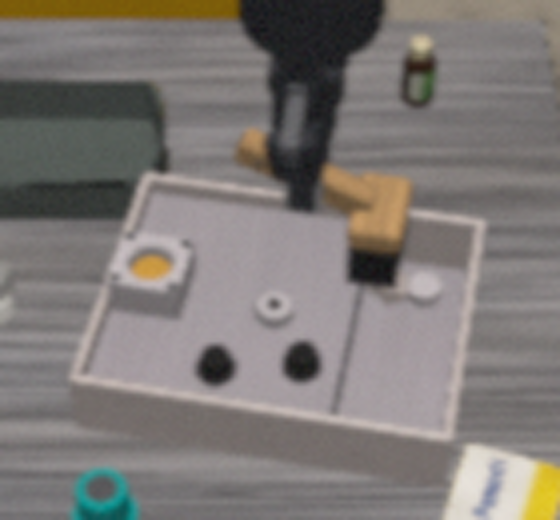

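The seal now lies in the trough at (425,285). The collar bit is just in front of the brush at about (388,290). Next I'll lift, move to the left lane and check with masks before I lower.

Emit:
jog_arm --dr '[[0, 0, 0], [0, 0, 0], [0, 0, 0], [0, 0, 0], [0, 0, 0], [0, 0, 0], [0, 0, 0], [0, 0, 0], [0, 0, 0], [0, 0, 0]]' --translation '[[0, 0, -0.7], [0, 0, -0.7], [0, 0, -0.7], [0.9, -0.8, 0], [0.9, -0.8, 0], [0.9, -0.8, 0], [0.9, -0.8, 0], [0.9, -0.8, 0], [0, 0, 0], [0, 0, 0]]' --jaw '[0, 0, 0, 0, 0, 0, 0, 0, 0, 0]'

```text
clock: 9.75
position: [0.5794, 0.2889, 0.131]
ee_rot: [0.986, 0.165, -0.0, -0.0]
ft_force: [0.9, -1.2, -0.6]
grip_width: 0.199
grasp_force: 69.2
```

```bash
cat > scrap.py <<'E'
from h import *
def blobs(n):
    c=grab(n);H,W=400,640
    g=cv2.cvtColor(c['color'],cv2.COLOR_RGB2HSV)
    poly=np.array([proj(c,wd(x,y,z)) for x,y,z in[(-.074,.13,.034),(.074,.13,.034),(.074,0,.02),(.074,-.058,.01),(-.074,-.058,.01),(-.074,0,.02)]]).astype(int)
    reg=np.zeros((H,W),np.uint8);cv2.fillPoly(reg,[poly],1)
    for nm,m in(('dark',g[...,2]<70),('white',(g[...,2]>195)&(g[...,1]<45))):
        k,l,s,ce=cv2.connectedComponentsWithStats((m&(reg>0)).astype(np.uint8))
        for i in range(1,k):
            if s[i,4]>=6: print(n,nm,s[i,4],ce[i].round(1),'st@deck',st(onz(c,*ce[i],.042)).round(3),'st@trough',st(onz(c,*ce[i],.010)).round(3))
if __name__=='__main__':
    o=manip.get_obs();print(o['clock'],o['position'].round(4),st(o['position']).round(4))
    blobs('top');blobs('scene')
E
python3 scrap.py
```

```text
9.75 [0.5794 0.2889 0.131 ] [-0.0508  0.1507]
top dark 19 [302.  185.8] st@deck [-0.055  0.104] st@trough [-0.055  0.109]
top dark 40 [306.8 196.7] st@deck [-0.053  0.069] st@trough [-0.052  0.073]
top dark 42 [316.1 210.2] st@deck [-0.041  0.023] st@trough [-0.041  0.026]
scene dark 110 [292.9 194.6] st@deck [-0.016  0.116] st@trough [0.011 0.125]
scene dark 56 [308.4 211.1] st@deck [-0.057  0.07 ] st@trough [-0.032  0.076]
scene dark 53 [330.  210.1] st@deck [-0.045  0.023] st@trough [-0.019  0.027]
```

Emit:
jog_arm --dr '[[0, 0, 0], [0, 0, 0], [0, 0, 0], [0, 0, 0], [0, 0, 0], [0, 0, 0], [0, 0, 0], [0, 0, 0], [0, 0, 0], [0, 0, 0]]' --translation '[[0, 0, 0.7], [0, 0, 0.7], [0, 0, 0.7], [0, 0, 0], [-0.4, 0, 0], [-0.4, 0, 0], [-0.4, 0, 0], [-0.4, 0.09, 0], [-0.4, 0.09, 0], [-0.4, 0.09, 0]]' --jaw '[0, 0, 0, 0, 0, 0, 0, 0, 0, 0]'

```text
clock: 10.85
position: [0.5242, 0.2617, 0.079]
ee_rot: [0.986, 0.165, 0.0, 0.0]
ft_force: [-0.3, 0.3, -0.8]
grip_width: 0.2
grasp_force: 70.4
```

```bash
python3 scrap.py
```

```text
10.85 [0.5242 0.2617 0.079 ] [-0.043   0.0897]
top dark 72 [316. 214.] st@deck [-0.045  0.013] st@trough [-0.045  0.016]
top white 8 [300.4 180.6] st@deck [-0.054  0.12 ] st@trough [-0.054  0.126]
top white 9 [295.9 185.1] st@deck [-0.07   0.112] st@trough [-0.071  0.118]
scene dark 306 [299.2 183.3] st@deck [0.022 0.11 ] st@trough [0.051 0.118]
scene dark 120 [335.1 211.5] st@deck [-0.047  0.011] st@trough [-0.021  0.015]
scene dark 96 [319. 213.] st@deck [-0.058  0.046] st@trough [-0.033  0.051]
scene white 7 [361.  190.9] st@deck [ 0.026 -0.038] st@trough [ 0.055 -0.036]
```

Emit:
jog_arm --dr '[[0, 0, 0], [0, 0, 0], [0, 0, 0], [0, 0, 0], [0, 0, 0], [0, 0, 0], [0, 0, 0], [0, 0, 0], [0, 0, 0], [0, 0, 0]]' --translation '[[-0.38, 0, 0], [-0.38, 0, 0], [-0.38, 0, 0], [-0.38, 0, 0], [-0.38, 0, 0], [-0.38, 0, 0], [0, 0, 0], [0, 0, 0], [0, 0, -0.7], [0, 0, -0.7]]' --jaw '[0, 0, 0, 0, 0, 0, 0, 0, 0, 0]'

```text
clock: 11.95
position: [0.471, 0.2439, 0.1139]
ee_rot: [0.986, 0.165, -0.0, -0.0]
ft_force: [-0.0, 0.2, -1.7]
grip_width: 0.197
grasp_force: 70.3
```

```bash
python3 scrap.py
```

```text
11.95 [0.471  0.2439 0.1139] [-0.0434  0.0336]
top white 7 [298.9 188.7] st@deck [-0.066  0.099] st@trough [-0.066  0.104]
scene dark 178 [321.6 181.1] st@deck [0.039 0.059] st@trough [0.069 0.065]
scene dark 160 [345.6 209.3] st@deck [-0.036 -0.011] st@trough [-0.01  -0.008]
scene dark 40 [358.6 222.8] st@deck [-0.068 -0.044] st@trough [-0.044 -0.043]
scene white 6 [292.5 190. ] st@deck [-0.002  0.12 ] st@trough [0.026 0.129]
```

Emit:
jog_arm --dr '[[0, 0, 0], [0, 0, 0], [0, 0, 0], [0, 0, 0], [0, 0, 0], [0, 0, 0], [0, 0, 0]]' --translation '[[0, 0, -0.7], [0.91, 0.38, 0], [0.91, 0.38, 0], [0.91, 0.38, 0], [0.91, 0.38, 0], [0, 0, 0], [0, 0, 0]]' --jaw '[0, 0, 0, 0, 0, 0, 0]'

```text
clock: 12.75
position: [0.5692, 0.2375, 0.13]
ee_rot: [0.986, 0.164, -0.001, -0.0]
ft_force: [-1.0, 0.0, -1.0]
grip_width: 0.196
grasp_force: 70.3
```

```bash
python3 scrap.py
python3 - <<'E'
from h import *
s=load('scene')['color'][150:250,265:395,::-1];t=load('top')['color'][150:250,270:390,::-1]
f=lambda a:cv2.resize(a,(400,400*a.shape[0]//a.shape[1]),interpolation=cv2.INTER_CUBIC)
a,b=f(s),f(t);h=min(len(a),len(b));cv2.imwrite('pics/m5.png',np.hstack([a[:h],b[:h]]))
E
```

```text
12.75 [0.5692 0.2375 0.13  ] [-0.0055  0.1244]
top dark 21 [322.6 188.2] st@deck [-0.001  0.076] st@trough [0.    0.081]
top dark 38 [326.2 224.8] st@deck [-0.029 -0.026] st@trough [-0.028 -0.025]
top dark 35 [322.6 233.2] st@deck [-0.047 -0.045] st@trough [-0.047 -0.044]
top white 8 [312.5 175. ] st@deck [-0.015  0.123] st@trough [-0.014  0.129]
top white 19 [325.5 198.3] st@deck [-0.004  0.046] st@trough [-0.002  0.05 ]
top white 6 [348.  209.2] st@deck [ 0.045 -0.006] st@trough [ 0.048 -0.004]
top white 37 [353.6 218.3] st@deck [ 0.051 -0.036] st@trough [ 0.054 -0.035]
scene dark 120 [307. 182.] st@deck [0.029 0.093] st@trough [0.059 0.1  ]
scene dark 52 [351.1 216. ] st@deck [-0.053 -0.026] st@trough [-0.027 -0.024]
scene dark 40 [358.6 222.8] st@deck [-0.068 -0.044] st@trough [-0.044 -0.043]
```

View pics/m5.png

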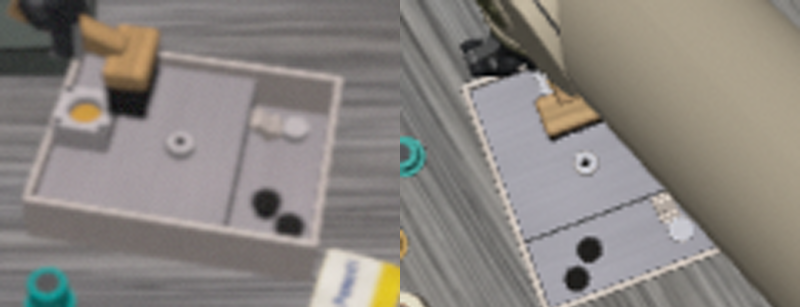

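The left panel shows both stoppers, the first seal and the collar bit all lying in the trough. Only the second seal is still on the deck, at about (179,143), with the brush waiting behind it.

Emit:
jog_arm --dr '[[0, 0, 0], [0, 0, 0], [0, 0, 0], [0, 0, 0], [0, 0, 0], [0, 0, 0], [0, 0, 0], [0, 0, 0], [0, 0, 0], [0, 0, 0]]' --translation '[[0, 0, 0.69], [0, 0, 0.69], [0, 0, 0.68], [0, 0, 0], [-0.45, 0, 0], [-0.45, 0, 0], [-0.45, 0, 0], [-0.45, 0, 0], [-0.45, 0, 0], [-0.45, 0, 0]]' --jaw '[0, 0, 0, 0, 0, 0, 0, 0, 0, 0]'

```text
clock: 13.85
position: [0.5049, 0.2154, 0.0801]
ee_rot: [0.986, 0.165, 0.0, 0.0]
ft_force: [0.1, 0.5, -0.8]
grip_width: 0.195
grasp_force: 70.4
```

Emit:
jog_arm --dr '[[0, 0, 0], [0, 0, 0], [0, 0, 0], [0, 0, 0], [0, 0, 0], [0, 0, 0], [0, 0, 0], [0, 0, 0], [0, 0, 0], [0, 0, 0]]' --translation '[[-0.45, 0, 0], [-0.45, 0, 0], [0, 0, 0], [0, 0, 0], [0, 0, -0.9], [0, 0, -0.9], [0, 0, -0.5], [0.9, 0.9, 0], [0.9, 0.9, 0], [0.9, 0.9, 0]]' --jaw '[0, 0, 0, 0, 0, 0, 0, 0, 0, 0]'

```text
clock: 14.85
position: [0.5714, 0.1657, 0.1372]
ee_rot: [0.986, 0.165, 0.0, 0.0]
ft_force: [0.1, 0.5, -0.9]
grip_width: 0.197
grasp_force: 70.5
```

```bash
python3 scrap.py
python3 - <<'E'
from h import *
s=load('scene')
def px(c):
    g=cv2.cvtColor(c['color'],cv2.COLOR_RGB2GRAY)
    for y in(-.003,-.012,-.022,-.032,-.045): print([int(g[tuple(proj(c,wd(x,y,.012))[::-1].round().astype(int))]) for x in np.arange(-.07,.071,.01)])
px(s);g=cv2.cvtColor(s['color'],cv2.COLOR_RGB2GRAY)
print('deck',[[int(g[tuple(proj(s,wd(x,y,.04))[::-1].round().astype(int))]) for x in np.arange(-.07,.071,.01)] for y in(.01,.03,.045,.06)])
E
```

```text
14.85 [0.5714 0.1657 0.1372] [0.0631 0.1032]
top dark 81 [333.4 166.6] st@deck [0.05  0.124] st@trough [0.054 0.131]
top dark 10 [345.1 187.8] st@deck [0.06  0.054] st@trough [0.063 0.058]
top dark 38 [326.2 224.8] st@deck [-0.029 -0.026] st@trough [-0.028 -0.025]
top dark 36 [322.5 233.2] st@deck [-0.047 -0.045] st@trough [-0.047 -0.044]
top white 41 [319.1 176.4] st@deck [0.001 0.112] st@trough [0.003 0.118]
top white 6 [348.  209.2] st@deck [ 0.045 -0.006] st@trough [ 0.048 -0.004]
top white 37 [353.6 218.3] st@deck [ 0.051 -0.036] st@trough [ 0.054 -0.035]
top white 35 [334.3 222.3] st@deck [-0.005 -0.028] st@trough [-0.003 -0.026]
scene dark 51 [351.3 216. ] st@deck [-0.053 -0.026] st@trough [-0.027 -0.024]
scene dark 39 [358.6 222.9] st@deck [-0.068 -0.044] st@trough [-0.044 -0.043]
[110, 177, 158, 155, 155, 156, 151, 153, 156, 151, 153, 141, 167, 179, 137]
[113, 171, 161, 160, 124, 137, 159, 158, 159, 160, 152, 118, 164, 160, 145]
[113, 155, 158, 55, 37, 39, 173, 184, 154, 155, 153, 124, 168, 162, 134]
[112, 180, 137, 81, 76, 75, 183, 188, 158, 157, 155, 117, 186, 186, 140]
[111, 175, 46, 43, 154, 161, 160, 161, 157, 156, 155, 140, 172, 157, 126]
deck [[158, 159, 160, 160, 159, 160, 160, 157, 158, 156, 157, 156, 153, 153, 139], [162, 163, 163, 163, 162, 159, 160, 156, 158, 156, 155, 152, 154, 153, 139], [162, 160, 160, 160, 160, 160, 160, 158, 155, 155, 156, 156, 155, 155, 137], [160, 157, 159, 158, 157, 159, 157, 158, 154, 155, 156, 154, 155, 152, 147]]
```

Emit:
jog_arm --dr '[[0, 0, 0], [0, 0, 0], [0, 0, 0], [0, 0, 0], [0, 0, 0], [0, 0, 0], [0, 0, 0], [0, 0, 0], [0, 0, 0], [0, 0, 0]]' --translation '[[-0.02, 0.86, 0], [-0.02, 0.86, 0], [-0.02, 0.86, 0], [-0.02, 0.86, 0], [-0.02, 0.86, 0], [0, 0, 0.9], [0, 0, 0.9], [0, 0, 0.9], [0, 0, 0.7], [0, 0, 0.2]]' --jaw '[0, 0, 0, 0, 0, 0, 0, 0, 0, 0]'

```text
clock: 15.95
position: [0.6012, 0.0639, 0.0449]
ee_rot: [0.986, 0.165, -0.002, -0.0]
ft_force: [0.6, 0.5, -1.2]
grip_width: 0.197
grasp_force: 70.5
```

Run:
```python
from h import *
o=manip.get_obs();print(o['position'].round(4),st(o['position']).round(4),o['ft_force'])
T=load('top');S=load('scene')
def cen(c,thr):
    g=cv2.cvtColor(c['color'],cv2.COLOR_RGB2GRAY);poly=np.array([proj(c,wd(x,y,.012)) for x,y in[(.035,.004),(.068,.004),(.068,-.0235),(.035,-.0235)]]).round().astype(int)
    r=np.zeros((400,640),np.uint8);cv2.fillPoly(r,[poly],1);v,u=np.nonzero((g>thr)&(r>0));
    x,y=np.array(u),np.array(v);print(len(u),(u.min(),u.max(),v.min(),v.max()));return u.mean(),v.mean()
for t in(165,172):
    a,b=cen(T,t),cen(S,t);o1,d1=ray(T,*a);o2,d2=ray(S,*b);k=np.linalg.lstsq(np.stack([d1,-d2],1),o2-o1,rcond=None)[0]
    p=(o1+d1*k[0]+o2+d2*k[1])/2;print(a,b,st(p).round(4),p[2].round(4))
```

```text
[0.6012 0.0639 0.0449] [0.1691 0.0984] [ 0.56837429  0.49573703 -1.1961903 ]
48 (np.int64(345), np.int64(354), np.int64(208), np.int64(216))
38 (np.int64(347), np.int64(356), np.int64(186), np.int64(191))
(np.float64(349.2916666666667), np.float64(211.875)) (np.float64(351.3421052631579), np.float64(188.6315789473684)) [ 0.0479 -0.0131] 0.0209
25 (np.int64(346), np.int64(352), np.int64(208), np.int64(216))
12 (np.int64(347), np.int64(354), np.int64(186), np.int64(191))
(np.float64(349.0), np.float64(211.6)) (np.float64(350.25), np.float64(188.41666666666666)) [ 0.0473 -0.0113] 0.0218
```

The brush is over the table, and the collar bit measures at station y of about -12 mm, z about 21 mm, so it is in the trough. I'll lower the last 2 mm and release, then go towards the sleeve.

Emit:
jog_arm --dr '[[0, 0, 0], [0, 0, 0], [0, 0, 0], [0, 0, 0], [0, 0, 0], [0, 0, 0], [0, 0, 0], [0, 0, 0], [0, 0, 0], [0, 0, 0]]' --translation '[[0, 0, 0.08], [0, 0, 0], [0, 0, 0], [0, 0, 0], [0, 0, 0], [0, 0, 0], [0, 0, -0.4], [0, 0, -0.9], [0, 0, -0.9], [0, 0, -0.9]]' --jaw '[0, 0, 0.3, 0.4, 0.5, 0.5, 0.5, 0.5, 0.5, 0.5]'

```text
clock: 16.95
position: [0.6026, 0.0639, 0.1245]
ee_rot: [0.986, 0.165, 0.0, 0.0]
ft_force: [-0.4, 0.2, -0.5]
grip_width: 0.497
grasp_force: 0.0
```

Run:
```python
from h import *
w=grab('wrist');hs=cv2.cvtColor(w['color'],cv2.COLOR_RGB2HSV);m=((hs[...,0]>8)&(hs[...,0]<25)&(hs[...,1]>70)).astype(np.uint8)
k,l,s,ce=cv2.connectedComponentsWithStats(m)
for i in range(1,k):
    if s[i,4]>300: print(s[i].tolist(),ce[i].round(0),onz(w,*ce[i],.05).round(3))
```

```text
[472, 0, 168, 221, 31661] [557.  96.] [ 0.724 -0.055  0.05 ]
[288, 154, 69, 126, 5188] [322. 229.] [0.589 0.058 0.05 ]
```

Emit:
jog_arm --dr '[[0, 0, 0], [0, 0, 0], [0, 0, 0], [0, 0, 0], [0, 0, 0], [0, 0, 0], [0, 0, 0], [0, 0, 0], [0, 0, 0], [0, 0, 0]]' --translation '[[0, 0, -0.9], [0, 0, -0.9], [0, 0, -0.9], [0, 0, -0.9], [-0.39, -0.96, 0], [-0.39, -0.96, 0], [-0.39, -0.96, 0], [-0.39, -0.96, 0], [-0.39, -0.96, 0], [-0.39, -0.96, 0]]' --jaw '[0.6, 0.6, 0.6, 0.6, 0.6, 0.6, 0.6, 0.6, 0.6, 0.6]'

```text
clock: 18.0
position: [0.4997, 0.1819, 0.2135]
ee_rot: [0.986, 0.165, 0.0, 0.0]
ft_force: [0.5, 1.4, 0.3]
grip_width: 0.595
grasp_force: 0.0
```

Emit:
jog_arm --dr '[[0, 0, 0], [0, 0, 0], [0, 0, 0], [0, 0, 0], [0, 0, 0], [0, 0, 0], [0, 0, 0], [0, 0, 0], [0, 0, 0], [0, 0, 0]]' --translation '[[-0.39, -0.96, 0], [-0.39, -0.96, 0], [-0.39, -0.96, 0], [-0.39, -0.96, 0], [-0.39, -0.96, 0], [-0.39, -0.96, 0], [-0.39, -0.96, 0], [-0.39, -0.96, 0], [-0.39, -0.96, 0], [0, 0, 0]]' --jaw '[0.6, 0.6, 0.6, 0.6, 0.6, 0.6, 0.6, 0.6, 0.6, 0.6]'

```text
clock: 19.0
position: [0.3444, 0.3598, 0.2137]
ee_rot: [0.986, 0.167, 0.0, -0.001]
ft_force: [-0.3, -0.5, 0.5]
grip_width: 0.604
grasp_force: 0.0
```

Run:
```python
from h import *
o=manip.get_obs();print(o['clock'],o['position'].round(4),o['ee_rot'].round(4))
w=grab('wrist');hs=cv2.cvtColor(w['color'],cv2.COLOR_RGB2HSV);m=((hs[...,0]>8)&(hs[...,0]<25)&(hs[...,1]>110)).astype(np.uint8)
print('pred',proj(w,(.43,.386,.047)).round(1),proj(w,(.43,.386,.025)).round(1))
k,l,s,ce=cv2.connectedComponentsWithStats(m)
for i in range(1,k):
    if s[i,4]>60: print(s[i].tolist(),ce[i].round(1))
u,v=proj(w,(.43,.386,.04)).astype(int);c=w['color'][max(v-75,0):v+75,max(u-75,0):u+75,::-1];print('crop origin',max(u-75,0),max(v-75,0))
cv2.imwrite('pics/w6.png',cv2.resize(c,None,fx=4,fy=4,interpolation=cv2.INTER_CUBIC))
```

```text
19.0 [0.3444 0.3598 0.2137] [ 9.859e-01  1.674e-01  3.000e-04 -6.000e-04]
pred [324.8  85.8] [324.6  87.7]
[34, 0, 20, 6, 84] [44.   1.8]
[306, 68, 36, 39, 316] [322.2  89.2]
[314, 75, 21, 21, 75] [324.1  84.7]
[303, 149, 24, 21, 211] [313.7 162. ]
[167, 367, 22, 33, 421] [177.4 384.3]
crop origin 249 11
```

The wrist mask puts the sleeve's top ring at (324,85), within 1 px of the triangulated point. I'll move over it and go down.

Emit:
jog_arm --dr '[[0, 0, 0], [0, 0, 0], [0, 0, 0], [0, 0, 0], [0, 0, 0], [0, 0, 0], [0, 0, 0], [0, 0, 0], [0, 0, 0], [0, 0, 0]]' --translation '[[0.9, 0.03, 0], [0.9, 0.03, 0], [0.9, 0.03, 0], [0.88, 0.03, 0], [0, 0, 0.9], [0, 0, 0.9], [0, 0, 0.9], [0, 0, 0.9], [0, 0, 0.9], [0, 0, 0]]' --jaw '[0.6, 0.6, 0.6, 0.6, 0.6, 0.6, 0.6, 0.6, 0.6, 0.6]'

```text
clock: 20.05
position: [0.4327, 0.3806, 0.0976]
ee_rot: [0.986, 0.164, -0.002, 0.002]
ft_force: [-1.1, -1.1, 0.0]
grip_width: 0.598
grasp_force: 0.0
```

Run:
```python
from h import *
o=manip.get_obs();p=o['position'];R=Ro.from_quat(o['ee_rot']).as_matrix();print(p.round(4),o['ee_rot'].round(4),'to go tool',(R.T@(np.array([.430,.386,.0285])-p)).round(4))
```

```text
[0.4327 0.3806 0.0976] [ 0.9865  0.164  -0.0019  0.0015] to go tool [-0.0005 -0.0061  0.0691]
```

Emit:
jog_arm --dr '[[0, 0, 0], [0, 0, 0], [0, 0, 0], [0, 0, 0]]' --translation '[[-0.02, -0.22, 0], [0, 0, 0.8], [0, 0, 0], [0, 0, 0]]' --jaw '[0.6, 0.6, 0.6, 0.6]'

```text
clock: 20.45
position: [0.431, 0.3884, 0.0815]
ee_rot: [0.986, 0.165, 0.0, -0.0]
ft_force: [-0.3, 0.5, 0.8]
grip_width: 0.605
grasp_force: 0.0
```

Run:
```python
from h import *
o=manip.get_obs();p=o['position'];R=Ro.from_quat(o['ee_rot']).as_matrix();print(p.round(4),o['ee_rot'].round(4),'to go tool',(R.T@(np.array([.430,.386,.0285])-p)).round(4))
```

```text
[0.431  0.3884 0.0815] [ 9.864e-01  1.646e-01  4.000e-04 -1.000e-04] to go tool [-0.0018  0.002   0.053 ]
```

Emit:
jog_arm --dr '[[0, 0, 0], [0, 0, 0], [0, 0, 0], [0, 0, 0], [0, 0, 0], [0, 0, 0], [0, 0, 0], [0, 0, 0], [0, 0, 0], [0, 0, 0]]' --translation '[[-0.07, 0.08, 0.5], [0, 0, 0.7], [0, 0, 0.7], [0, 0, 0.22], [0, 0, 0], [0, 0, 0], [0, 0, 0], [0, 0, 0], [0, 0, 0], [0, 0, 0]]' --jaw '[0.6, 0.6, 0.6, 0.6, 0.6, 0.45, 0.35, 0.2, 0.2, 0.2]' --squeeze 60

```text
clock: 21.45
position: [0.4301, 0.3861, 0.0281]
ee_rot: [0.986, 0.165, 0.001, -0.0]
ft_force: [-0.5, -0.5, 6.5]
grip_width: 0.289
grasp_force: 58.8
```

Run:
```python
from h import *
o=manip.get_obs();p=o['position'];R=Ro.from_quat(o['ee_rot']).as_matrix();print(p.round(4),o['ee_rot'].round(4),'off',(R.T@(np.array([.430,.386,.0285])-p)).round(4))
```

```text
[0.4301 0.3861 0.0281] [ 9.863e-01  1.647e-01  7.000e-04 -3.000e-04] off [-0.0001  0.0001 -0.0004]
```

Emit:
jog_arm --dr '[[0, 0, 0], [0, 0, 0], [0, 0, 0], [0, 0, 0], [0, 0, 0], [0, 0, 0], [0, 0, 0], [0, 0, 0], [0, 0, 0]]' --translation '[[0, 0, -0.5], [0, 0, -0.9], [0, 0, -0.9], [0, 0, -0.9], [0, 0, -0.6], [0.39, 0.95, 0], [0.39, 0.95, 0], [0.39, 0.95, 0], [0.39, 0.95, 0]]' --jaw '[0.2, 0.2, 0.2, 0.2, 0.2, 0.2, 0.2, 0.2, 0.2]' --squeeze 100

```text
clock: 22.35
position: [0.4978, 0.3074, 0.1224]
ee_rot: [0.986, 0.165, -0.0, 0.0]
ft_force: [0.5, -0.8, -1.0]
grip_width: 0.273
grasp_force: 98.3
```

Emit:
jog_arm --dr '[[0, 0, 0], [0, 0, 0], [0, 0, 0], [0, 0, 0], [0, 0, 0], [0, 0, 0], [0, 0, 0], [0, 0, 0]]' --translation '[[0.39, 0.95, 0], [0.39, 0.95, 0], [0.39, 0.95, 0], [0.39, 0.95, 0], [0, 0, 0], [0, 0, 0], [0, 0, 0], [0, 0, 0]]' --jaw '[0.2, 0.2, 0.2, 0.2, 0.2, 0.2, 0.2, 0.2]'

```text
clock: 23.15
position: [0.5644, 0.2324, 0.1224]
ee_rot: [0.986, 0.166, -0.0, -0.0]
ft_force: [-0.1, -0.4, -0.3]
grip_width: 0.282
grasp_force: 98.3
```

Run:
```python
from h import *
o=manip.get_obs();p=o['position'];R=Ro.from_quat(o['ee_rot']).as_matrix();print(p.round(4),o['ee_rot'].round(4),'off',(R.T@(np.array([.5660,.2305,.086])-p)).round(4))
w=grab('wrist');s=grab('scene')
# where the sleeve is now, wrist + scene, brass colour
for n,c in(('wrist',w),('scene',s)):
    hs=cv2.cvtColor(c['color'],cv2.COLOR_RGB2HSV);m=((hs[...,0]>8)&(hs[...,0]<25)&(hs[...,1]>110)).astype(np.uint8)
    k,l,q,ce=cv2.connectedComponentsWithStats(m);b=p-[0,0,.028]
    print(n,'pred foot/flange/top',[proj(c,b+[0,0,z]).round(0).tolist() for z in(0,.022,.047)],'socket',proj(c,wd(0,.119,.058)).round(0))
    for i in range(1,k):
        if 40<q[i,4]<8000: print(q[i].tolist(),ce[i].round(1))
a=cv2.resize(s['color'][130:220,260:350,::-1],(400,400),interpolation=cv2.INTER_CUBIC);b=cv2.resize(w['color'][160:400,200:440,::-1],(400,400))
cv2.imwrite('pics/m7.png',np.hstack([a,b]))
```

```text
[0.5644 0.2324 0.1224] [ 9.862e-01  1.655e-01 -1.000e-04 -1.000e-04] off [0.0009 0.0023 0.0364]
wrist pred foot/flange/top [[320.0, 234.0], [320.0, 250.0], [320.0, 274.0]] socket [324. 213.]
[501, 186, 123, 116, 6101] [563.  249.1]
[288, 201, 66, 90, 1431] [321.  237.9]
[301, 253, 42, 39, 173] [321.7 271.5]
[564, 313, 50, 42, 572] [589.1 331.6]
scene pred foot/flange/top [[292.0, 174.0], [291.0, 167.0], [291.0, 159.0]] socket [293. 185.]
[212, 0, 59, 125, 4711] [238.4  68.1]
[303, 8, 43, 117, 3633] [325.1  74.4]
[301, 130, 37, 26, 287] [323.2 142.5]
[283, 156, 16, 22, 111] [292.1 168.7]
[335, 268, 9, 9, 64] [338.8 272.2]
[361, 270, 25, 8, 46] [372.7 273.5]
[9, 298, 142, 102, 6110] [ 84.1 335. ]
[223, 376, 12, 12, 79] [228.3 380.4]
```

View pics/m7.png

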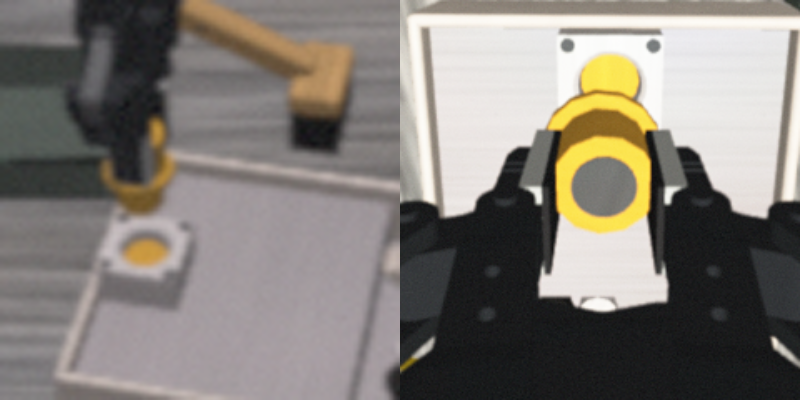

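The scene panel shows the sleeve held upright over the block, and the brush standing on the table at the upper right. In the wrist panel the sleeve is square in the pads, about 2 mm short of the block's centre. I'll correct that and insert.

Emit:
jog_arm --dr '[[0, 0, 0], [0, 0, 0], [0, 0, 0], [0, 0, 0], [0, 0, 0], [0, 0, 0], [0, 0, 0], [0, 0, 0], [0, 0, 0], [0, 0, 0]]' --translation '[[0.03, 0.09, 0.4], [0, 0, 0.4], [0, 0, 0.4], [0, 0, 0], [0, 0, 0], [0, 0, 0.14], [0, 0, 0.14], [0, 0, 0.12], [0, 0, 0], [0, 0, 0]]' --jaw '[0.2, 0.2, 0.2, 0.2, 0.2, 0.2, 0.2, 0.2, 0.2, 0.2]'

```text
clock: 24.25
position: [0.5666, 0.2295, 0.0823]
ee_rot: [0.986, 0.165, -0.0, 0.0]
ft_force: [-0.4, 0.0, -1.2]
grip_width: 0.277
grasp_force: 98.3
```

Run:
```python
from h import *
o=manip.get_obs();p=o['position'];print(p.round(4),o['ft_force'].round(1),o['torque'].round(2),st(p).round(4))
```

```text
[0.5666 0.2295 0.0823] [-0.4  0.  -1.2] [-0.01  0.04  0.04] [0.0013 0.1193]
```

Emit:
jog_arm --dr '[[0, 0, 0], [0, 0, 0], [0, 0, 0], [0, 0, 0], [0, 0, 0], [0, 0, 0], [0, 0, 0], [0, 0, 0]]' --translation '[[0, -0.03, 0.1], [0, 0, 0.1], [0, 0, 0.1], [0, 0, 0.12], [0, 0, 0.12], [0, 0, 0.12], [0, 0, 0], [0, 0, 0]]' --jaw '[0.2, 0.2, 0.2, 0.2, 0.2, 0.2, 0.2, 0.2]'

```text
clock: 25.05
position: [0.5667, 0.2304, 0.0665]
ee_rot: [0.986, 0.165, 0.0, -0.0]
ft_force: [-1.9, -0.1, 6.0]
grip_width: 0.281
grasp_force: 99.2
```

Run:
```python
from h import *
o=manip.get_obs();p=o['position'];print(p.round(4),o['ft_force'].round(1),o['torque'].round(2),st(p).round(4))
```

```text
[0.5667 0.2304 0.0665] [-1.9 -0.1  6. ] [-0.24  0.3  -0.03] [0.0004 0.1197]
```

Emit:
jog_arm --dr '[[0, 0, 0], [0, 0, 0], [0, 0, 0], [0, 0, 0], [0, 0, 0]]' --translation '[[0, 0, 0.05], [0, 0, 0.05], [0, 0, 0.05], [0, 0, 0], [0, 0, 0]]' --jaw '[0.2, 0.2, 0.2, 0.2, 0.2]'

```text
clock: 25.55
position: [0.5671, 0.2307, 0.0661]
ee_rot: [0.986, 0.165, 0.001, 0.001]
ft_force: [-13.7, -7.8, 36.3]
grip_width: 0.279
grasp_force: 102.6
```

The force jumped to 36 N at TCP z 66 mm, which means the shoulder is on the block. I'll back off the load, open and rise.

Emit:
jog_arm --dr '[[0, 0, 0], [0, 0, 0], [0, 0, 0], [0, 0, 0], [0, 0, 0], [0, 0, 0], [0, 0, 0], [0, 0, 0], [0, 0, 0], [0, 0, 0]]' --translation '[[0, 0, -0.1], [0, 0, 0], [0, 0, 0], [0, 0, 0], [0, 0, 0], [0, 0, -0.4], [0, 0, -0.8], [0, 0, -1], [0, 0, -1], [0, 0, -1]]' --jaw '[0.2, 0.3, 0.45, 0.6, 0.6, 0.6, 0.6, 0.6, 0.6, 0.6]'

```text
clock: 26.55
position: [0.5663, 0.2302, 0.1712]
ee_rot: [0.986, 0.165, 0.0, -0.0]
ft_force: [0.3, 0.1, -0.8]
grip_width: 0.602
grasp_force: 0.0
```

Emit:
jog_arm --dr '[[0, 0, 0], [0, 0, 0], [0, 0, 0], [0, 0, 0], [0, 0, 0], [0, 0, 0], [0, 0, 0]]' --translation '[[-0.9, 0, -0.3], [-0.9, 0, 0], [-0.9, 0, 0], [-0.9, 0, 0], [0, 0, 0], [0, 0, 0], [0, 0, 0]]' --jaw '[0.6, 0.6, 0.6, 0.6, 0.6, 0.6, 0.6]'

```text
clock: 27.25
position: [0.4819, 0.2011, 0.1774]
ee_rot: [0.986, 0.165, 0.0, -0.0]
ft_force: [0.3, -0.4, 0.8]
grip_width: 0.603
grasp_force: 0.0
```

```bash
python3 - <<'E'
from h import *
o=manip.get_obs();p=o['position'];print(o['clock'],p.round(4),o['ft_force'].round(1),o['grip_width'])
w=grab('wrist');s=grab('scene')
for n,c in(('wrist',w),('scene',s)):
    hs=cv2.cvtColor(c['color'],cv2.COLOR_RGB2HSV);m=((hs[...,0]>8)&(hs[...,0]<28)&(hs[...,1]>110)).astype(np.uint8)
    k,l,q,ce=cv2.connectedComponentsWithStats(m)
    print(n,'pred flange c z60/top c z85',[proj(c,wd(0,.119,z)).round(1).tolist() for z in(.063,.085)],'if 3mm high',[proj(c,wd(0,.119,z)).round(1).tolist() for z in(.066,.088)])
    a=proj(c,wd(0,.119,.07))
    for i in range(1,k):
        if 15<q[i,4] and np.hypot(*(ce[i]-a))<40: print(q[i].tolist(),ce[i].round(1))
# predicted silhouettes extents, home
def ext(c,dz):
    P=[proj(c,wd(r*np.cos(t),.119+r*np.sin(t),z+dz)) for r,z in((.018,.058),(.018,.063),(.014,.085)) for t in np.linspace(0,6.28,60)]
    P=np.array(P);return P.min(0).round(1),P.max(0).round(1)
for n,c in(('wrist',w),('scene',s)): print(n,ext(c,0),ext(c,.003))
E
python3 scrap.py
```

```text
27.25 [0.4819 0.2011 0.1774] [ 0.3 -0.4  0.8] 0.6029200996730751
wrist pred flange c z60/top c z85 [[319.9, 80.9], [319.7, 77.8]] if 3mm high [[319.9, 80.5], [319.7, 77.4]]
[298, 55, 46, 49, 1252] [320.5  80. ]
scene pred flange c z60/top c z85 [[292.8, 183.3], [292.2, 176.7]] if 3mm high [[292.7, 182.4], [292.1, 175.7]]
[285, 174, 14, 16, 150] [291.6 182.7]
wrist (array([295.9,  55. ]), array([343.9, 106. ])) (array([295.6,  54.3]), array([344.1, 105.9]))
scene (array([285. , 172.3]), array([300.7, 190.5])) (array([284.9, 171.4]), array([300.6, 189.7]))
27.35 [0.4818 0.2012 0.1771] [0.0005 0.0299]
top dark 151 [311.7 196.2] st@deck [-0.039  0.065] st@trough [-0.038  0.07 ]
top dark 17 [304.4 196.4] st@deck [-0.059  0.072] st@trough [-0.059  0.077]
top dark 38 [326.2 224.8] st@deck [-0.029 -0.026] st@trough [-0.028 -0.025]
top dark 36 [322.5 233.2] st@deck [-0.047 -0.045] st@trough [-0.047 -0.044]
top white 20 [333.5 223.1] st@deck [-0.008 -0.029] st@trough [-0.006 -0.027]
scene dark 50 [351.3 216.1] st@deck [-0.053 -0.026] st@trough [-0.027 -0.024]
scene dark 39 [358.6 222.9] st@deck [-0.068 -0.044] st@trough [-0.044 -0.043]
scene white 7 [354.  207.9] st@deck [-0.028 -0.029] st@trough [-0.002 -0.027]
```

```bash
python3 -c "
from workcell import manip
print(manip.hand_in())"
```

```text
the job is handed in; nothing more can be done
None
```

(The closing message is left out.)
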